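# Crank the embossing press open and put the die away

## Task

Turn the red-gripped crank of the embossing press clockwise, a little over one full turn, until it stops and the bed has come fully out from under the roller with the die on it. Then take the die off the bed and set it down, without dropping it, flat in the empty blue-floored tray, brass face up and its long side along the tray's long side; leave the bed out and everything else undisturbed.

Things in the scene. Friction and masses are not known exactly. Their poses are not given: they have to be found in the camera images.
- crank (a joint): Crank of the press, vertical axis, in rad: 0 = bed fully in; it grows as the crank turns CLOCKWISE seen from above; 7.85 (one and a quarter turns) = hard stop, bed fully out. Starts between 0 and 0.5. Needs about 3 N at the grip (dry friction) and stays where it is left. The bed is geared to it, 17.8 mm per rad, without slip.
- crank_grip (a point): Point on the crank's red grip, 17 mm below its top. The grip is an upright plate fixed to the crank arm (it does not spin: the gripper must turn with it), 12 mm thick along its travel, 28 mm along the arm, 40 mm tall, standing on the arm 23 mm below this point. Circle radius 55 mm. The point's y axis points outwards along the arm, x along its clockwise travel, z up.
- crank_axis (a point): Fixed point on the crank's axis of rotation, at the same height as crank_grip (155 mm above the table). Nothing of the press stands higher than 120 mm except the crank (arm's top at 132 mm, hub's top at 138 mm).
- press: Embossing press, bolted down: grey base 180 (x) x 320 (y) x 30 mm; roller bridge with clear guard over y = 0 to 130 mm, top at 112 mm; blue gearbox with the crank on its -x side. Origin on the table under its middle. The bed (110 x 150 mm, rubber top 45 mm above the table) slides along the press's -y axis out of the bridge over the free half of the base.
- bed_mid (a point): Middle of the top of the sliding bed: in the press's frame at y = +65 mm when crank = 0 and y = -75 mm when fully out.
- die: Loose steel die with a brass top face: block 30 (its x) x 46 (its y) x 30 (z) mm, about 0.2 to 0.36 kg. Origin at the centre of its underside. It lies on the bed, at the start under the bridge's guard, long side along the bed's travel within 0.15 rad, and rides out with the bed.
- tray_blue: Shallow wooden tray with a blue floor, empty, fixed: outside 66 (x) x 84 (y) mm, inside 56 x 74 mm; inner floor 3 mm above the table, walls' top 10 mm above the table. Origin under its centre on the table. Its long side is its y axis.
- tray_pearls: Same tray, bare wood, with white pearls; leave alone. Fixed.
- tray_findings: Same tray, bare wood, with brass discs; leave alone. Fixed.
- brush: Bystander: flat brush lying down; not to be disturbed.
- hammer: Bystander: small hammer lying down; not to be disturbed.
- screwdriver: Bystander: screwdriver lying down; not to be disturbed.
- gift_box: Bystander: white gift box, 60 x 60 x 35 mm; not to be disturbed.
- jar: Bystander: glass jar with white cap, diameter 50, height 65 mm; not to be disturbed.
- bowl: Bystander: small blue bowl, diameter 80, height 30 mm; not to be disturbed.
- ring_cone: Bystander: black ring cone, base diameter 56, height 80 mm; not to be disturbed.
Not all that is in view belongs to the job. What is shaped like the tray_blue but purple is not meant.

How it is judged:
By the outcome, as a careful person would: the job done as asked, in the order asked, and still so for the second after the job is handed in, with the robot touching nothing.
It also fails if it takes over 72 s, if anything falls off the work surface, if the arm or the gripper's body presses on something with over 40 N, if the wrist force passes 120 N, or if a joint passes its speed limit or range.

## Robot

A 6-joint arm with a two-finger parallel gripper is mounted at the origin on the work surface. World frame = base frame: x ahead of the robot, y to its left, z up, the work surface at z = 0. Lengths are in m, angles in rad, forces in N, time in s.
With the tool pointing down it reaches from about 0.225 to 0.875 m from the base axis. Payload 3.4 kg.
Tool frame: the origin (TCP) lies between the finger pads; the fingertips stand 8 mm ahead of it and the grasp point (between the pads) lies 11 mm behind it; z points along the fingers, y is the line along which they close (so a half turn about z gives the same grasp; the last joint's range is limited). The gripper opens to 85 mm and grips with 20 to 120 N. Pads are 22 mm wide; open, the fingers measure 114 mm over their backs; the gripper's body (76 mm by 85 mm) begins 54 mm behind the grasp point. The pads swing forward as they close: fully open they stand 13 mm farther back than shut.
Start: joints at [1.036, 0.276, 1.505, -0, 1.361, -0.121], TCP at [0.231, 0.526, 0.239] pointing down, gripper open.
Joint ranges: [-2.89, 2.89], [-0.75, 2.08], [0.22, 2.7], [-1.18, 4.32], [0.11, 2.71], [-2.7, 2.7]. Speed limits (rad/s): [2.57, 2.57, 3.14, 3.14, 3.14, 3.14].

## Interface

Orientations are given as a unit quaternion [w, x, y, z].
In Python, from rig import manip gives the robot as it stands.
- The arm moves only by the tool move_arm, never from a script. Its argument "deltas" is a list that holds one entry, the list of rows, each a list of 5 numbers: the shift along the tool's x, y, z normalised to -1 to 1, where 1 is 80 cm, then the turn about the tool's z normalised to -1 to 1, where 1 is 120 degrees, then the closure, from -1 (fully open) to 1 (shut). In form: [[[tx, ty, tz, twist, grip], ...]]. A call has 1 to 12 rows; each row is the pose to reach, as a shift and turn from the pose commanded when the call began, along the tool's axes at that moment; what a row does not reach only later rows make up. A row lasts 1/10 s, in which the tool goes at most 50 mm and 8.59 degrees, less where a joint would pass 70% of its speed; a pose out of reach is approached as far as the arm can. A call with a number of a shift or a turn outside -1 to 1 is refused whole. A call with a gripper value outside its range is refused whole. The fingers move at their own pace and stop on an object; "squeeze" is the grip in N (left out, the last holds). Time passes only in rows, so rows that repeat a pose let the fingers close. It gives the time, the measured TCP pose, the force, the opening and the grip force at its end, in the units of the state.
- manip.get_state(): the state, without advancing time (a new reading comes with each control period).
- manip.get_image(name): name is "side" or "top" or "wrist"; returns the picture (420x560x3 uint8, red, green, blue); there is no depth.
- manip.camera_params(name): a dict with "fx", "fy", "cx", "cy" (pixels), "R" (3x3) and "t" (3): a world point X has camera coordinates R X + t; the wrist camera has in their place "tool_from_camera" (4x4, takes a point from camera to tool coordinates, whose origin is the TCP and whose axes are the flange's). Camera axes: x right, y down, z forward; pixel columns grow to the right and rows downward; lengths in m; the calibration is good to about 2 mm. A picture is of the moment at which its call begins: read the wrist's pose just before it. camera_params takes no time and is no camera call.
- manip.sign_off(): hands the job in; it is judged then, once.
The state is a dict: "clock": time; "qpos": joint angles; "qd": joint speeds; "effort": joint torques, N m; "position": TCP position; "ee_rot": TCP orientation; "contact_force": force on the tool from outside, world axes, zero at the start; "moment": the same for the moment, N m; "width": finger opening in m; "gripper_force": force on a finger pad.
Only numpy, scipy, OpenCV 4.12 (cv2) and the standard library are available. Lean on these libraries where they do the work, as an engineer would, in place of code of your own. Each camera call takes 0.05 s, during which the arm holds its last target. There are 200 camera calls.

## Working session

There is one attempt and no reset: what is moved stays moved. The work goes in short steps, Python scripts to look and compute and a tool call to move; the robot and the scene stay as the last step left them, time stands still between calls to the robot, and variables do not carry over. Pictures are saved under pics/ and viewed, at most 10 in all, crops included, and the job is handed in when it is done.

Besides the shell and the picture viewer there is one more tool, called after ">>>" as a command line: name --argument value ..., lists and objects as JSON in quotes. move_arm: Moves the arm, as the interface text tells. Scaled input: -1 to 1 covers 80 cm each way for a shift and 120 degrees each way for a turn. Its arguments: {"type":"object","properties":{"deltas":{"type":"array","items":{"type":"array","items":{"type":"array","items":{"type":"number","minimum":-1,"maximum":1}}}},"squeeze":{"type":"number"}},"required":["deltas"]}

```bash
mkdir -p pics; ls; python3 - <<'E'
from rig import manip
import cv2,numpy as np
np.set_printoptions(precision=4,suppress=True)
for n in("top","side"):
    cv2.imwrite(f"pics/{n}0.png",manip.get_image(n)[:,:,::-1]); print(n,manip.camera_params(n))
print(manip.camera_params("wrist")); print(manip.get_state())
E
```

```text
pics
top {'fx': 485.04068446957814, 'fy': 485.04068446957814, 'cx': 281.9420931020766, 'cy': 209.71490628176034, 'R': array([[-0.0161, -0.9999, -0.0029],
       [-0.9966,  0.0162, -0.0809],
       [ 0.0809,  0.0016, -0.9967]]), 't': array([-0.0559,  0.5865,  1.4939])}
side {'fx': 403.3387358999073, 'fy': 403.3387358999073, 'cx': 273.233698602178, 'cy': 211.02735353546083, 'R': array([[ 0.9882, -0.1521, -0.0176],
       [-0.1292, -0.7664, -0.6292],
       [ 0.0822,  0.6241, -0.7771]]), 't': array([-0.585 ,  0.1009,  1.0955])}
{'fx': 328.0436781461769, 'fy': 328.0436781461769, 'cx': 283.8153965868647, 'cy': 211.16057693253802, 'tool_from_camera': array([[-0.0009, -0.9645, -0.264 ,  0.0664],
       [ 1.    , -0.0009, -0.    , -0.0001],
       [-0.0002, -0.264 ,  0.9645, -0.1357],
       [ 0.    ,  0.    ,  0.    ,  1.    ]])}
{'clock': 0.1, 'qpos': array([ 1.036 ,  0.2765,  1.506 , -0.    ,  1.3607, -0.121 ]), 'qd': array([-0.0006, -0.0013, -0.0051, -0.0003,  0.0008,  0.0002]), 'effort': array([  0.0022, -41.7701, -24.6406,  -0.0002,   0.0059,   0.    ]), 'position': array([0.231 , 0.5261, 0.2385]), 'ee_rot': array([-0.0002,  0.2054,  0.9787, -0.0008]), 'contact_force': array([ 0.3353,  0.0736, -0.288 ]), 'moment': array([-0.032 ,  0.0114, -0.0282]), 'gripper_force': 0.0, 'width': 0.08551887629921999}
```

View pics/top0.png

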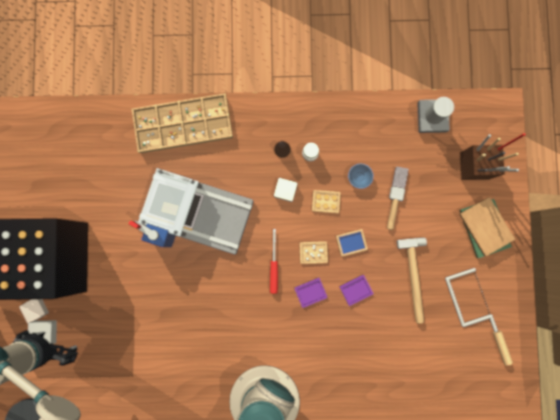

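View pics/side0.png

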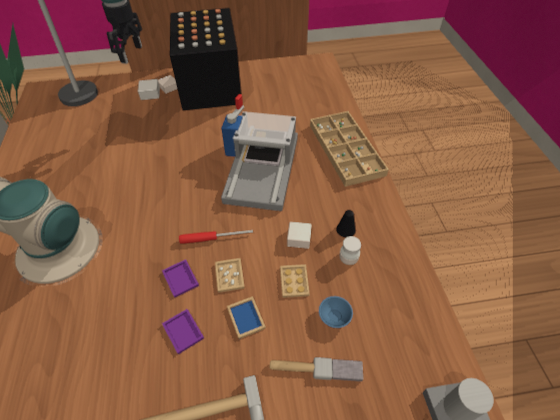

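The top view shows the press around (195,210), with the red grip at (135,224) and the blue gearbox at (155,238). The blue tray is at (352,243). In the side view the grip is at (239,102) and the blue tray at (246,317).

```bash
cat > h.py <<'E'
import cv2,numpy as np
from scipy.spatial.transform import Rotation as Rot
from rig import manip
np.set_printoptions(precision=4,suppress=True)
def pose(s=None):
    s=s or manip.get_state(); q=s["ee_rot"]; return Rot.from_quat([q[1],q[2],q[3],q[0]]).as_matrix(),np.array(s["position"])
def ray(n,uv,P=None):
    c=manip.camera_params(n); d=np.array([(uv[0]-c["cx"])/c["fx"],(uv[1]-c["cy"])/c["fy"],1])
    if n=="wrist":
        R,p=P; T=c["tool_from_camera"]; return R@T[:3,3]+p, R@T[:3,:3]@d
    return -c["R"].T@c["t"], c["R"].T@d
def plane(r,z): o,d=r; return o+d*(z-o[2])/d[2]
def tri(rs):
    A=0;b=0
    for o,d in rs:
        d=d/np.linalg.norm(d); M=np.eye(3)-np.outer(d,d); A=A+M; b=b+M@o
    x=np.linalg.solve(A,b); return x,[np.linalg.norm(np.cross(x-o,d/np.linalg.norm(d))) for o,d in rs]
def blobs(im,lo,hi,roi=None,amin=15):
    h=cv2.cvtColor(im,cv2.COLOR_RGB2HSV); m=cv2.inRange(h,np.array(lo),np.array(hi))
    if roi: k=np.zeros_like(m); k[roi[1]:roi[3],roi[0]:roi[2]]=1; m*=k
    out=[]
    for c in cv2.findContours(m,cv2.RETR_EXTERNAL,cv2.CHAIN_APPROX_NONE)[0]:
        if cv2.contourArea(c)>=amin: M=cv2.moments(c); out.append((cv2.contourArea(c),np.array([M["m10"],M["m01"]])/M["m00"],cv2.minAreaRect(c),c))
    return sorted(out,key=lambda b:-b[0])
def look(n,f=None):
    P=pose(); im=manip.get_image(n)
    if f: cv2.imwrite(f"pics/{f}.png",im[:,:,::-1])
    return im,P
E
python3 - <<'E'
from h import *
t=cv2.imread("pics/top0.png")[:,:,::-1].copy(); s=cv2.imread("pics/side0.png")[:,:,::-1].copy()
def two(nm,lo,hi,r1,r2):
    a=blobs(t,lo,hi,r1); b=blobs(s,lo,hi,r2)
    print(nm,[(x[0],x[1]) for x in a[:2]],[(x[0],x[1]) for x in b[:2]])
    if a and b: print(tri([ray("top",a[0][1]),ray("side",b[0][1])]))
    return a,b
two("grip",(172,120,80),(180,255,255),(120,210,150,240),(225,85,250,125))
two("grip0",(0,150,80),(5,255,255),(120,210,150,240),(225,85,250,125))
a,b=two("tray",(100,120,50),(125,255,255),(330,225,375,262),(220,290,275,345))
for n,x in (("top",a),("side",b)):
    q=np.array([plane(ray(n,p),.003) for p in cv2.boxPoints(x[0][2])]); print(q)
# press base end corners, black box corner
for n,pp in(("top",[(252,209),(237,252)]),("side",[(226,198),(283,207)])):
    print(n,[plane(ray(n,p),.03) for p in pp])
print("hub",tri([ray("top",(151,233)),ray("side",(233,117))]))
print("box",tri([ray("top",(59,221)),ray("side",(239,56))]), tri([ray("top",(60,298)),ray("side",(179,58))]))
T=cv2.resize(t[140:270,70:270],None,fx=4,fy=4,interpolation=cv2.INTER_CUBIC); cv2.imwrite("pics/tc.png",T[:,:,::-1])
E
```

```text
grip [] []
grip0 [(29.0, array([133.2931, 224.023 ]))] [(71.0, array([238.4718, 100.6948]))]
(array([0.5412, 0.3599, 0.1525]), [np.float64(0.00022116527453471416), np.float64(0.0002211652745348964)])
tray [(205.0, array([351.4675, 242.652 ]))] [(531.5, array([245.3813, 316.8178]))]
(array([ 0.4808, -0.2821,  0.0076]), [np.float64(0.0013455547626208648), np.float64(0.0013455547626206963)])
[[ 0.4922 -0.25    0.003 ]
 [ 0.5056 -0.3075  0.003 ]
 [ 0.4669 -0.316   0.003 ]
 [ 0.4536 -0.2586  0.003 ]]
[[ 0.4479 -0.2535  0.003 ]
 [ 0.4997 -0.2399  0.003 ]
 [ 0.5148 -0.3049  0.003 ]
 [ 0.4648 -0.3172  0.003 ]]
top [array([0.5888, 0.0279, 0.03  ]), array([0.456 , 0.0758, 0.03  ])]
side [array([0.4671, 0.0771, 0.03  ]), array([0.6229, 0.0168, 0.03  ])]
hub (array([0.5168, 0.3161, 0.127 ]), [np.float64(0.001306234057462488), np.float64(0.0013062340574623087)])
box (array([0.5582, 0.5569, 0.1866]), [np.float64(0.007355939167095815), np.float64(0.0073559391670958724)]) (array([0.3561, 0.5392, 0.2107]), [np.float64(0.015513308211167049), np.float64(0.015513308211166968)])
```

View pics/tc.png

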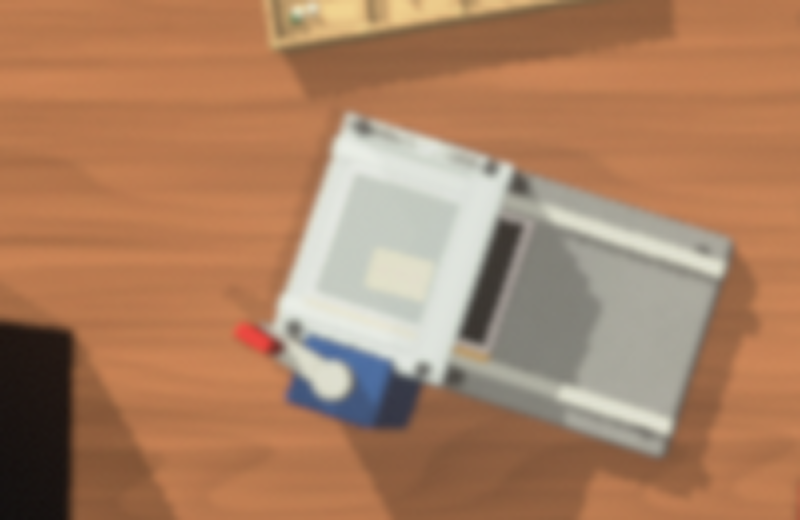

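The enlarged top view shows the crank hub near (330,380) in the crop, with the arm running out to the red grip at (255,338). The die shows through the guard at (400,275), and the free half of the bed is clear. Next I go to a hover over the grip, with tool x pointing inwards.

>>> move_arm --deltas '[[[0,0,-0.08,0,-1],[0,0,-0.08,-0.07,-1],[-0.438,-0.034,-0.08,-0.71,-1],[-0.438,-0.034,-0.08,-0.71,-1],[-0.438,-0.034,-0.08,-0.71,-1],[-0.438,-0.034,-0.08,-0.71,-1],[-0.438,-0.034,-0.08,-0.71,-1],[-0.438,-0.034,-0.08,-0.71,-1],[-0.438,-0.034,-0.06,-0.71,-1],[-0.438,-0.034,-0.06,-0.71,-1],[-0.438,-0.034,-0.06,-0.71,-1],[-0.438,-0.034,-0.06,-0.71,-1]]]'

```text
clock: 1.3
position: [0.5418, 0.3597, 0.2859]
ee_rot: [-0.001, -0.512, 0.859, 0.0]
contact_force: [-0.0, -0.3, -0.2]
width: 0.0854
gripper_force: 0.0
```

```bash
python3 - <<'E'
from h import *
im,P=look("wrist","w1"); s=manip.get_state(); print(s["clock"],P,s["qpos"])
for b in blobs(im,(0,140,70),(6,255,255))[:3]+blobs(im,(170,140,70),(180,255,255))[:2]: print(b[0],b[1],b[2],plane(ray("wrist",b[1],P),.172))
E
```

```text
1.35 (array([[-0.4761, -0.8794, -0.0022],
       [-0.8794,  0.4761, -0.001 ],
       [ 0.0019,  0.0015, -1.    ]]), array([0.5418, 0.3597, 0.2859])) [ 0.4798  0.373   1.2457  0.0001  1.5248 -2.1656]
532.0 [283.3205 202.3982] ((283.5206604003906, 201.76266479492188), (14.856978416442871, 41.4522705078125), 4.969740867614746) [0.5397 0.3543 0.172 ]
```

View pics/w1.png

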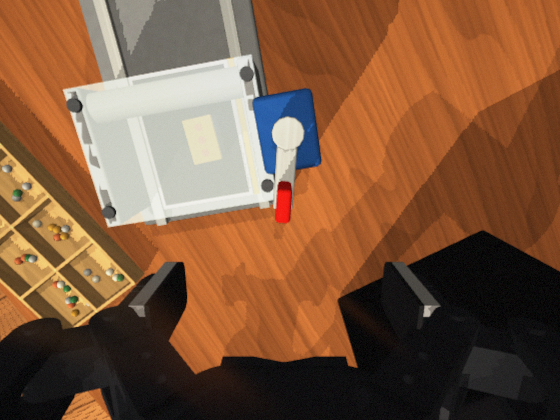

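The wrist view shows the hub disc at (288,133) and the red grip at (283,202), with its arm running almost straight down the image. The fingers are clear on both sides.

```bash
cat >> h.py <<'E'
def hub(im,roi):
    b=[x for x in blobs(im,(0,0,150),(180,70,255),roi,100)]
    return b
E
python3 - <<'E'
from h import *
im=cv2.imread("pics/w1.png")[:,:,::-1].copy(); P=(np.array([[-0.4761,-0.8794,-0.0022],[-0.8794,0.4761,-0.001],[0.0019,0.0015,-1]]),np.array([0.5418,0.3597,0.2859]))
g=cv2.cvtColor(im,cv2.COLOR_RGB2GRAY)
c=cv2.HoughCircles(cv2.medianBlur(g[100:165,255:325],3),cv2.HOUGH_GRADIENT,1,30,param1=80,param2=12,minRadius=10,maxRadius=22); print(c)
h=c[0,0,:2]+[255,100] if c is not None else np.array([288,133]); H=plane(ray("wrist",h,P),.138)
hs=cv2.cvtColor(im,cv2.COLOR_RGB2HSV)
print(hs[175:228:2,283]); 
G=plane(ray("wrist",(283.3,199),P),.172); print(H,G,np.linalg.norm((G-H)[:2]),np.arctan2(*(G-H)[1::-1]))
print("hub tool",P[0].T@(H-P[1]),"grip tool",P[0].T@(G-P[1]))
E
```

```text
[[[32.5 33.5 16.7]]]
[[ 21  25 174]
 [ 25  27 171]
 [ 21  30 177]
 [  3 144 138]
 [  2 248 117]
 [  0 223 121]
 [  2 251 115]
 [  2 245 147]
 [  1 240 221]
 [  2 233 246]
 [  1 228 247]
 [  1 233 247]
 [  2 236 246]
 [  1 234 246]
 [  2 236 246]
 [  1 239 246]
 [  1 230 246]
 [  1 236 245]
 [  2 238 245]
 [  1 231 246]
 [  1 233 245]
 [  1 236 245]
 [  1 240 245]
 [  1 238 242]
 [  8 204 180]
 [ 12 187 185]
 [ 12 189 192]]
[0.512  0.3109 0.138 ] [0.5383 0.3519 0.172 ] 0.04879053981171978 1.000081754336153
hub tool [0.0569 0.0028 0.148 ] grip tool [ 0.0083 -0.0008  0.1139]
```

>>> move_arm --deltas '[[[0.004,0,0.03,0,-1],[0.004,0,0.075,0,-1],[0.004,0,0.075,0,-1],[0.004,0,0.075,0,-1]]]'

```text
clock: 1.75
position: [0.5393, 0.3579, 0.227]
ee_rot: [-0.001, -0.511, 0.86, 0.0]
contact_force: [0.2, 0.5, 0.2]
width: 0.085
gripper_force: 0.0
```

```bash
python3 - <<'E'
from h import *
P1=(np.array([[-0.4761,-0.8794,-0.0022],[-0.8794,0.4761,-0.001],[0.0019,0.0015,-1]]),np.array([0.5418,0.3597,0.2859]))
im1=cv2.imread("pics/w1.png")[:,:,::-1].copy(); im2,P2=look("wrist","w2"); print(P2)
r=[];hh=[]
for im,P in((im1,P1),(im2,P2)):
    b=blobs(im,(0,140,195),(6,255,255),(200,100,380,330))[0]; print(b[0],b[1],b[2]); r.append(ray("wrist",b[2][0],P))
    g=cv2.medianBlur(cv2.cvtColor(im,cv2.COLOR_RGB2GRAY),3); x0,x1=200,380
    y0,y1=(95,165) if im is im1 else (30,165)
    c=cv2.HoughCircles(g[y0:y1,255:345],cv2.HOUGH_GRADIENT,1,30,param1=80,param2=12,minRadius=12,maxRadius=35); 
    if c is not None: print(c[0]); hh.append(ray("wrist",c[0,0,:2]+[255,y0],P))
G,e=tri(r);print("grip top",G,e)
if len(hh)==2:
    H,e=tri(hh);print("hub",H,e)
    v=(G-H)[:2];print(np.linalg.norm(v),np.arctan2(v[1],v[0]))
    print("tool: G",P2[0].T@(G-P2[1]),"H",P2[0].T@(H-P2[1]))
    for z,q in zip((.138,.172),(hh,r)): print([plane(k,z) for k in q])
E
```

```text
(array([[-0.4775, -0.8786, -0.0014],
       [-0.8786,  0.4775, -0.0007],
       [ 0.0013,  0.0009, -1.    ]]), array([0.5393, 0.3579, 0.227 ]))
379.5 [282.6118 206.2407] ((282.6243896484375, 206.25888061523438), (13.251951217651367, 32.06117248535156), 4.085616588592529)
[[32.5 38.5 16.7]]
600.0 [280.0717 234.315 ] ((279.9315185546875, 234.45938110351562), (16.600563049316406, 39.82710266113281), 4.085616588592529)
[[ 31.5 110.5  19.9]]
grip top [0.5416 0.3566 0.1725] [np.float64(0.00013643774519776165), np.float64(0.0001364377451979024)]
hub [0.512  0.3111 0.1311] [np.float64(4.084682196156854e-05), np.float64(4.0846821961536935e-05)]
0.05431167716545285 0.9942645910316559
tool: G [-0.0001 -0.0027  0.0545] H [0.054  0.0015 0.096 ]
[array([0.512 , 0.3109, 0.138 ]), array([0.512 , 0.3107, 0.138 ])]
[array([0.5416, 0.3568, 0.172 ]), array([0.5418, 0.3567, 0.172 ])]
```

View pics/w2.png

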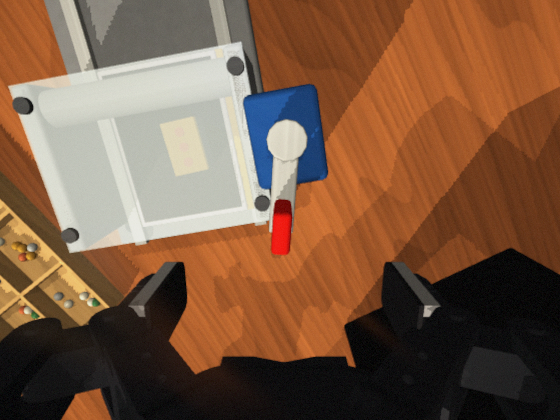

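The hub is at (287,140) and the red grip top at (280,234), tilted about 4°. Two views put the grip top at z = 0.1725 and the radius at 54–55 mm. I align, descend and grip.

>>> move_arm --deltas '[[[0,-0.0034,0.03,0.0375,-1],[0,-0.0034,0.07,0.0375,-1],[0,-0.0034,0.099,0.0375,-1],[0,-0.0034,0.099,0.0375,-1],[0,-0.0034,0.099,0.0375,1],[0,-0.0034,0.099,0.0375,1],[0,-0.0034,0.099,0.0375,1],[0,-0.0034,0.099,0.0375,1],[0,-0.0034,0.099,0.0375,1],[0,-0.0034,0.099,0.0375,1],[0,-0.0034,0.099,0.0375,1],[0,-0.0034,0.099,0.0375,1]]]' --squeeze 40

```text
clock: 3.0
position: [0.5419, 0.3571, 0.149]
ee_rot: [0.001, -0.477, 0.879, 0.0]
contact_force: [-2.3, 1.5, 5.5]
width: 0.0114
gripper_force: 41.2
```

```bash
python3 - <<'E'
from h import *
s=manip.get_state(); P=pose(s); print(s["qpos"],P[1],s["width"],s["contact_force"],s["gripper_force"])
H=np.array([.512,.3109,.148]); print("H tool",P[0].T@(H-P[1]))
for th in range(8,97,8):
    t=np.radians(th); r=.055; print(th,"%.4f %.4f %.4f"%(r*(1-np.cos(t))/.8,-r*np.sin(t)/.8,th/120))
E
```

```text
[ 0.475   0.4424  1.4763  0.001   1.2218 -2.0905] [0.5419 0.3571 0.149 ] 0.011379317695681323 [-2.2939  1.4501  5.4573] 41.19831562042236
H tool [ 0.0551 -0.0001  0.0009]
8 0.0007 -0.0096 0.0667
16 0.0027 -0.0190 0.1333
24 0.0059 -0.0280 0.2000
32 0.0104 -0.0364 0.2667
40 0.0161 -0.0442 0.3333
48 0.0227 -0.0511 0.4000
56 0.0303 -0.0570 0.4667
64 0.0386 -0.0618 0.5333
72 0.0475 -0.0654 0.6000
80 0.0568 -0.0677 0.6667
88 0.0664 -0.0687 0.7333
96 0.0759 -0.0684 0.8000
```

>>> move_arm --deltas '[[[0.0007,-0.0096,0,0.0667,1],[0.0027,-0.019,0,0.1333,1],[0.0059,-0.028,0,0.2,1],[0.0104,-0.0364,0,0.2667,1],[0.0161,-0.0442,0,0.3333,1],[0.0227,-0.0511,0,0.4,1],[0.0227,-0.0511,0,0.4,1]]]'

```text
clock: 3.7
position: [0.5663, 0.3189, 0.149]
ee_rot: [0.0, -0.077, 0.997, 0.0]
contact_force: [-1.7, 1.6, 5.9]
width: 0.0114
gripper_force: 41.3
```

```bash
cat > st.py <<'E'
from h import *
s=manip.get_state(); P=pose(s); print(s["clock"],s["qpos"],P[1],s["width"],s["contact_force"],s["gripper_force"])
H=np.array([.512,.3109,.148]); d=P[1]-H; print("H tool",P[0].T@(-d),"yaw out",np.degrees(np.arctan2(d[1],d[0])),"yaw x",np.degrees(np.arctan2(P[0][1,0],P[0][0,0])))
E
python3 st.py
```

```text
3.7 [ 0.4054  0.444   1.4736  0.0009  1.2235 -1.3193] [0.5663 0.3189 0.149 ] 0.011368057551409046 [-1.7232  1.6005  5.9159] 41.266350746154785
H tool [0.0549 0.0004 0.001 ] yaw out 8.350781392575993 yaw x -171.20263853686785
```

The crank follows cleanly at low force, so I continue.

>>> move_arm --deltas '[[[0.0007,-0.0096,0,0.0667,1],[0.0027,-0.019,0,0.1333,1],[0.0059,-0.028,0,0.2,1],[0.0104,-0.0364,0,0.2667,1],[0.0161,-0.0442,0,0.3333,1],[0.0227,-0.0511,0,0.4,1],[0.0303,-0.057,0,0.4667,1],[0.0386,-0.0618,0,0.5333,1],[0.0475,-0.0654,0,0.6,1],[0.0568,-0.0677,0,0.6667,1],[0.0664,-0.0687,0,0.7333,1],[0.0759,-0.0684,0,0.8,1]]]'

```text
clock: 4.9
position: [0.5142, 0.2552, 0.149]
ee_rot: [0.0, 0.69, 0.724, -0.0]
contact_force: [-3.0, 0.4, 7.2]
width: 0.0118
gripper_force: 41.5
```

```bash
python3 st.py
```

```text
4.9 [ 0.3397  0.3385  1.6479 -0.0005  1.1555  0.292 ] [0.5142 0.2552 0.149 ] 0.011772712301760893 [-2.9847  0.4267  7.1681] 41.45152151584625
H tool [0.0558 0.0004 0.0009] yaw out -87.70432042815871 yaw x 92.74046680603846
```

>>> move_arm --deltas '[[[0.0007,-0.0096,0,0.0667,1],[0.0027,-0.019,0,0.1333,1],[0.0059,-0.028,0,0.2,1],[0.0104,-0.0364,0,0.2667,1],[0.0161,-0.0442,0,0.3333,1],[0.0227,-0.0511,0,0.4,1],[0.0303,-0.057,0,0.4667,1],[0.0386,-0.0618,0,0.5333,1],[0.0475,-0.0654,0,0.6,1],[0.0568,-0.0677,0,0.6667,1],[0.0664,-0.0687,0,0.7333,1],[0.0759,-0.0684,0,0.8,1]]]'

```text
clock: 6.1
position: [0.4559, 0.3138, 0.149]
ee_rot: [-0.0, 1.0, -0.029, -0.001]
contact_force: [-2.9, 1.3, 7.5]
width: 0.0111
gripper_force: 41.4
```

```bash
python3 st.py
```

```text
6.1 [0.4765 0.3101 1.6922 0.001  1.1403 2.104 ] [0.4559 0.3138 0.149 ] 0.011131629290266913 [-2.8508  1.2961  7.4857] 41.41685128211975
H tool [ 0.0562 -0.0003  0.0009] yaw out 177.0668856013089 yaw x -3.272061009118184
```

>>> move_arm --deltas '[[[0.0007,-0.0096,0,0.0667,1],[0.0027,-0.019,0,0.1333,1],[0.0059,-0.028,0,0.2,1],[0.0059,-0.028,0,0.2,1],[0.0059,-0.028,0,0.2,-1],[0.0059,-0.028,0,0.2,-1],[0.0059,-0.028,0,0.2,-1],[0.0059,-0.028,0,0.2,-1],[0.0059,-0.028,0,0.2,-1]]]'

```text
clock: 7.0
position: [0.4631, 0.3353, 0.1479]
ee_rot: [0.0, 0.972, -0.234, -0.0]
contact_force: [0.9, 0.1, -0.2]
width: 0.0821
gripper_force: 0.0
```

```bash
python3 st.py
```

```text
7.0 [ 0.505   0.3361  1.6547 -0.0001  1.151   2.5474] [0.4631 0.3353 0.1479] 0.08213507871144804 [ 0.9142  0.1064 -0.1957] 0.0
H tool [ 0.0546 -0.0005 -0.0001] yaw out 153.51625812012713 yaw x -27.018973057083926
```

>>> move_arm --deltas '[[[0,0,-0.04,0,-1],[0,0,-0.0625,-0.07,-1],[0,0,-0.0625,-0.75,-1],[0,0,-0.0625,-0.75,-1],[0,0,-0.0625,-0.75,-1],[0,0,-0.0625,-0.75,-1],[0,0,-0.0625,-0.75,-1],[0,0,-0.0625,-0.75,-1],[0,0,-0.0625,-0.75,-1],[0,0,-0.0625,-0.75,-1],[0,0,-0.0625,-0.75,-1],[0,0,-0.0625,-0.75,-1]]]'

```text
clock: 8.2
position: [0.4631, 0.3353, 0.198]
ee_rot: [0.0, 0.852, 0.524, -0.0]
contact_force: [-0.6, -1.0, 0.8]
width: 0.0854
gripper_force: 0.0
```

>>> move_arm --deltas '[[[0,0,0,-0.75,-1],[0,0,0,-0.75,-1],[0,0,0,-0.75,-1],[0,0,0,-0.75,-1],[0,0,0,-0.75,-1],[0,0,0,-0.75,-1],[0,0,0,-0.75,-1],[0,0,0,-0.75,-1],[0,0,0,-0.75,-1],[0,0,0,-0.75,-1],[0,0,0,-0.75,-1],[0,0,0,-0.75,-1]]]'

```text
clock: 9.4
position: [0.4631, 0.3353, 0.198]
ee_rot: [0.0, 0.234, 0.972, -0.0]
contact_force: [0.3, 0.3, 0.7]
width: 0.0856
gripper_force: 0.0
```

```bash
python3 st.py; python3 - <<'E'
from h import *
im,P=look("wrist","w3")
b=blobs(im,(0,140,150),(6,255,255),None,80)
for x in b[:3]: 
    g=plane(ray("wrist",x[2][0],P),.1725); print(x[0],x[2],g,P[0].T@(g-P[1]))
E
```

```text
9.4 [ 0.5051  0.2968  1.5799 -0.0001  1.2649 -0.594 ] [0.4631 0.3353 0.198 ] 0.08564603579009214 [0.3045 0.3396 0.6681] 0.0
H tool [-0.0547  0.0005  0.05  ] yaw out 153.45235947678512 yaw x 152.97393192697132
930.5 ((284.5, 248.0), (50.0, 21.0), 90.0) [0.4612 0.3366 0.1725] [0.0022 0.0003 0.0255]
```

View pics/w3.png

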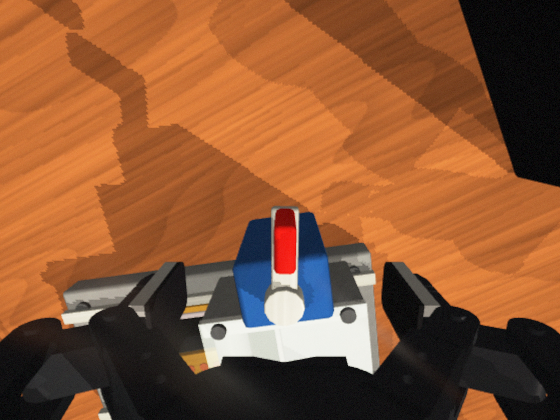

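The grip is centred between the fingers at (285,245) and aligned after the flip. I descend, re-grip and carry on, now with the shift signs reversed.

>>> move_arm --deltas '[[[0,0,0.03,0,-1],[0,0,0.0605,0,-1],[0,0,0.0605,0,-1],[0,0,0.0605,0,1],[0,0,0.0605,0,1],[0,0,0.0605,0,1],[0,0,0.0605,0,1],[0,0,0.0605,0,1],[0,0,0.0605,0,1],[0,0,0.0605,0,1],[0,0,0.0605,0,1]]]'

```text
clock: 10.55
position: [0.4632, 0.3356, 0.1504]
ee_rot: [0.0, 0.234, 0.972, 0.0]
contact_force: [-0.3, -0.7, 5.0]
width: 0.0114
gripper_force: 41.3
```

>>> move_arm --deltas '[[[-0.0007,0.0096,0,0.0667,1],[-0.0027,0.019,0,0.1333,1],[-0.0059,0.028,0,0.2,1],[-0.0104,0.0364,0,0.2667,1],[-0.0161,0.0442,0,0.3333,1],[-0.0227,0.0511,0,0.4,1],[-0.0303,0.057,0,0.4667,1],[-0.0386,0.0618,0,0.5333,1],[-0.0475,0.0654,0,0.6,1],[-0.0568,0.0677,0,0.6667,1],[-0.0664,0.0687,0,0.7333,1],[-0.0759,0.0684,0,0.8,1]]]'

```text
clock: 11.75
position: [0.5412, 0.356, 0.1504]
ee_rot: [0.0, 0.88, 0.475, -0.001]
contact_force: [-4.6, -3.2, 8.1]
width: 0.0113
gripper_force: 41.7
```

```bash
python3 st.py
```

```text
11.75 [ 0.4747  0.4413  1.4745 -0.0004  1.2279  1.0558] [0.5412 0.356  0.1504] 0.011285219119310607 [-4.6421 -3.2393  8.0729] 41.66878938674927
H tool [-0.0537  0.0003  0.0025] yaw out 57.0771505196543 yaw x 56.70916289541671
```

>>> move_arm --deltas '[[[-0.0007,0.0096,0,0.0667,1],[-0.0027,0.019,0,0.1333,1],[-0.0059,0.028,0,0.2,1],[-0.0104,0.0364,0,0.2667,1],[-0.0161,0.0442,0,0.3333,1],[-0.0227,0.0511,0,0.4,1],[-0.0303,0.057,0,0.4667,1],[-0.0303,0.057,0,0.4667,1]]]'

```text
clock: 12.55
position: [0.5656, 0.3112, 0.1504]
ee_rot: [-0.0, 1.0, 0.007, -0.001]
contact_force: [-4.7, 0.0, 6.4]
width: 0.011
gripper_force: 41.6
```

>>> move_arm --deltas '[[[-0.0001,0.0036,0,0.025,1],[-0.0004,0.0072,0,0.05,1],[-0.0004,0.0072,0,0.05,1]]]'

```text
clock: 12.85
position: [0.5653, 0.3057, 0.1504]
ee_rot: [-0.0, 0.999, -0.044, -0.001]
contact_force: [-3.8, -0.9, 6.8]
width: 0.0114
gripper_force: 41.6
```

```bash
python3 st.py
```

```text
12.85 [0.3869 0.434  1.487  0.0013 1.2226 2.0456] [0.5653 0.3057 0.1504] 0.011437461313939384 [-3.7675 -0.9134  6.8155] 41.627681851387024
H tool [-0.0536 -0.0005  0.0025] yaw out -5.558498005020007 yaw x -5.064620695541508
```

>>> move_arm --deltas '[[[-0.0001,0.0036,0,0.025,1],[-0.0004,0.0072,0,0.05,1],[-0.0008,0.0108,0,0.075,1],[-0.0008,0.0108,0,0.075,1]]]'

```text
clock: 13.25
position: [0.5639, 0.2973, 0.1504]
ee_rot: [-0.0, 0.992, -0.122, -0.001]
contact_force: [-3.9, 0.4, 6.3]
width: 0.0111
gripper_force: 41.6
```

```bash
python3 st.py
```

```text
13.25 [0.3753 0.4266 1.4996 0.0015 1.2173 2.191 ] [0.5639 0.2973 0.1504] 0.01113584655242511 [-3.9445  0.4128  6.33  ] 41.61762714385986
H tool [-0.0536 -0.0006  0.0025] yaw out -14.659330908673628 yaw x -14.061689902452903
```

>>> move_arm --deltas '[[[-0.0001,0.0036,0,0.025,1],[-0.0004,0.0072,0,0.05,1],[-0.0008,0.0108,0,0.075,1],[-0.0008,0.0108,0,0.075,1]]]'

```text
clock: 13.65
position: [0.5623, 0.2932, 0.1505]
ee_rot: [-0.004, 0.98, -0.198, -0.0]
contact_force: [-1.8, 10.2, 4.0]
width: 0.0116
gripper_force: 72.8
```

```bash
python3 st.py
```

```text
13.65 [0.367  0.4187 1.5126 0.0075 1.2066 2.3338] [0.5623 0.2932 0.1505] 0.011554751515733552 [-1.8202 10.2152  4.0396] 72.82567237503827
H tool [-0.0532  0.0032  0.0026] yaw out -19.414003586813866 yaw x -22.840014073474343
```

The crank stopped at yaw −19.5° and the force rose to 10 N, so it is at the hard stop. I release, lift and move over the bed.

>>> move_arm --deltas '[[[0,0,0,0,-1],[0,0,0,0,-1],[0,0,0,0,-1],[0,0,0,0,-1],[0,0,0,0,-1],[0,0,-0.05,0,-1],[0,0,-0.1,0,-1],[0,0,-0.15,0,-1]]]'

```text
clock: 14.45
position: [0.5625, 0.2886, 0.2708]
ee_rot: [0.0, 0.98, -0.2, -0.0]
contact_force: [1.0, -0.8, 0.5]
width: 0.0853
gripper_force: 0.0
```

>>> move_arm --deltas '[[[0.078,0.184,0,-0.75,-1],[0.078,0.184,0,-0.75,-1],[0.078,0.184,0,-0.75,-1],[0.078,0.184,0,-0.75,-1],[0.078,0.184,0,-0.75,-1],[0.078,0.184,0,-0.75,-1],[0.078,0.184,0,-0.75,-1],[0.078,0.184,0,-0.75,-1],[0.078,0.184,0,-0.75,-1],[0.078,0.184,0,-0.75,-1],[0.078,0.184,0,-0.75,-1],[0.078,0.184,0,-0.75,-1]]]'

```text
clock: 15.65
position: [0.5625, 0.1288, 0.2697]
ee_rot: [0.0, 0.834, 0.552, -0.0]
contact_force: [0.5, 0.2, 0.0]
width: 0.0854
gripper_force: 0.0
```

```bash
python3 st.py; python3 - <<'E'
from h import *
im,P=look("wrist","w4"); np.savez("w4.npz",R=P[0],p=P[1])
t,_=look("top")
b=blobs(t,(0,140,80),(6,255,255),(120,200,200,260),8)
for x in b: print("crank grip top",plane(ray("top",x[1]),.16))
for x in blobs(im,(15,40,150),(35,255,255),None,200)[:5]: print(x[0],x[1],x[2])
E
```

```text
15.65 [ 0.1046  0.2641  1.4466 -0.      1.431   0.5068] [0.5625 0.1288 0.2697] 0.08537428654509738 [0.4669 0.1696 0.0403] 0.0
H tool [ 0.1478 -0.1178  0.1216] yaw out -74.48968785071546 yaw x 66.95542194430666
5822.5 [515.5856  49.8216] ((512.5, 60.0), (120.0, 93.0), 90.0)
1288.5 [264.467  175.9574] ((264.33734130859375, 176.08641052246094), (45.52739334106445, 30.222253799438477), 82.56858825683594)
703.0 [228.734 172.935] ((228.97813415527344, 173.82022094726562), (135.313720703125, 6.46586799621582), 83.0656509399414)
214.0 [511.8419 302.5016] ((519.9615478515625, 306.19232177734375), (50.59796142578125, 20.788311004638672), 11.309932708740234)
```

View pics/w4.png

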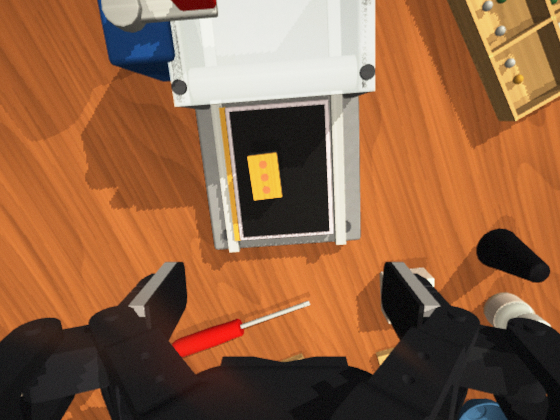

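The bed is fully out on the free half of the base, with its dark rubber spanning rows 103–238. The die's brass top is at (264,176), brass up and tilted about 7°.

```bash
cat > die.py <<'E'
from h import *
def die(im,P,z,roi=None,mn=500):
    b=[x for x in blobs(im,(15,40,150),(35,255,255),roi,mn) if 1.2<max(x[2][1])/min(x[2][1])<1.9]
    out=[]
    for x in b:
        q=np.array([plane(ray("wrist",p,P),z) for p in cv2.boxPoints(x[2])])@P[0]-P[1]@P[0]
        e=[q[1]-q[0],q[2]-q[1]]; L=max(e,key=np.linalg.norm); out.append((x[2],q.mean(0),[np.linalg.norm(k) for k in e],np.degrees(np.arctan(L[1]/L[0]))))
    return out
E
python3 - <<'E'
from die import *
n=np.load("w4.npz"); P=(n["R"],n["p"]); im=cv2.imread("pics/w4.png")[:,:,::-1].copy()
for d in die(im,P,.075): print(d)
E
```

```text
(((512.5, 60.0), (120.0, 93.0), 90.0), array([0.1191, 0.2126, 0.1946]), [np.float64(0.08241619376580371), np.float64(0.1050083231477895)], np.float64(-12.466400289561156))
(((264.33734130859375, 176.08641052246094), (45.52739334106445, 30.222253799438477), 82.56858825683594), array([ 0.0127, -0.0195,  0.1947]), [np.float64(0.030173098105103168), np.float64(0.04636899108162903)], np.float64(-7.134653544544673))
```

>>> move_arm --deltas '[[[0.016,-0.024,0.06,-0.059,-1],[0.016,-0.024,0.125,-0.059,-1],[0.016,-0.024,0.125,-0.059,-1],[0.016,-0.024,0.125,-0.059,-1]]]'

```text
clock: 16.15
position: [0.5496, 0.1481, 0.1692]
ee_rot: [-0.0, 0.799, 0.602, -0.001]
contact_force: [0.3, -0.4, -0.6]
width: 0.0852
gripper_force: 0.0
```

```bash
python3 - <<'E'
from die import *
n=np.load("w4.npz"); P0=(n["R"],n["p"]); im,P=look("wrist","w5"); print(P[1])
D=die(im,P,.075,(150,60,420,400),900)
for d in D: print(d)
X,e=tri([ray("wrist",(264.34,176.09),P0),ray("wrist",D[0][0][0],P)]); print(X,e,(X-P[1])@P[0])
E
```

```text
[0.5496 0.1481 0.1692]
(((284.0, 215.0), (60.0, 42.0), 90.0), array([0.0003, 0.0005, 0.0942]), [np.float64(0.029855219719622003), np.float64(0.04553220511516747)], np.float64(-0.933046688593175))
[0.5497 0.1484 0.0737] [np.float64(0.0001996548817498932), np.float64(0.0001996548817495412)] [0.0004 0.0003 0.0955]
```

Two views put the die's top at z ≈ 0.074, and it is centred and aligned within 1 mm. I descend with the fingers half open, then grip.

>>> move_arm --deltas '[[[0,0,0.03,0,-0.3],[0,0,0.06,0,-0.3],[0,0,0.1,0,-0.3],[0,0,0.135,0,-0.3],[0,0,0.135,0,-0.3],[0,0,0.135,0,1],[0,0,0.135,0,1],[0,0,0.135,0,1],[0,0,0.135,0,1],[0,0,0.135,0,1],[0,0,0.135,0,1]]]' --squeeze 60

```text
clock: 17.3
position: [0.5522, 0.1487, 0.0647]
ee_rot: [0.001, 0.798, 0.602, 0.003]
contact_force: [0.3, 0.2, 6.8]
width: 0.0288
gripper_force: 60.4
```

```bash
python3 st.py
```

```text
17.3 [0.1413 0.4175 1.7647 0.0001 0.9533 0.4194] [0.5522 0.1487 0.0647] 0.02880510763601782 [0.2905 0.1621 6.797 ] 60.37848919630051
H tool [ 0.1452 -0.0827 -0.0834] yaw out -76.08343375736511 yaw x 74.0634183768429
```

>>> move_arm --deltas '[[[0,0,-0.015,0,1],[0,0,-0.045,0,1],[0,0,-0.085,0,1],[0,0,-0.125,0,1],[0,0,-0.155,0,1],[0,0,-0.17,0,1],[0,0,-0.17,0,1]]]'

```text
clock: 18.0
position: [0.5509, 0.1485, 0.2001]
ee_rot: [0.001, 0.798, 0.602, 0.002]
contact_force: [-0.0, 0.3, -1.4]
width: 0.029
gripper_force: 59.8
```

>>> move_arm --deltas '[[[-0.02,0.003,0,-0.01,1],[-0.06,0.01,0,-0.03,1],[-0.11,0.018,0,-0.05,1],[-0.17,0.027,0,-0.08,1],[-0.23,0.036,0,-0.1,1],[-0.29,0.046,0,-0.13,1],[-0.35,0.055,0,-0.15,1],[-0.41,0.065,0,-0.18,1],[-0.47,0.074,0,-0.2,1],[-0.53,0.083,0,-0.22,1],[-0.58,0.09,0,-0.24,1],[-0.596,0.0925,0,-0.24,1]]]'

```text
clock: 19.2
position: [0.4886, -0.3345, 0.1956]
ee_rot: [-0.001, 0.625, 0.781, -0.001]
contact_force: [0.3, 0.6, -2.6]
width: 0.029
gripper_force: 59.7
```

>>> move_arm --deltas '[[[0,0,0,0,1],[0,0,0,0,1]]]'

```text
clock: 19.4
position: [0.4896, -0.3289, 0.1964]
ee_rot: [-0.002, 0.624, 0.782, 0.001]
contact_force: [0.4, 0.7, -2.1]
width: 0.0287
gripper_force: 59.7
```

```bash
python3 st.py; cat > tray.py <<'E'
from h import *
import sys
im,P=look("wrist",sys.argv[1]); np.savez(sys.argv[1]+".npz",R=P[0],p=P[1])
for x in blobs(im,(100,130,40),(125,255,255),None,500)[:3]:
    q=np.array([plane(ray("wrist",p,P),.003) for p in cv2.boxPoints(x[2])]); w=q.mean(0); q=(q-P[1])@P[0]
    e=[q[1]-q[0],q[2]-q[1]]; L=max(e,key=np.linalg.norm)
    print(x[0],x[2],"world",w,"tool",q.mean(0),[np.linalg.norm(k) for k in e],np.degrees(np.arctan(L[1]/L[0])))
E
python3 tray.py w6
```

```text
19.4 [-0.7102  0.326   1.5403  0.0013  1.2788 -0.9347] [ 0.4896 -0.3289  0.1964] 0.028683644669104662 [ 0.4219  0.7139 -2.0749] 59.730015993118286
H tool [0.6187 0.1641 0.0505] yaw out -92.002835737022 yaw x 102.84047304617394
4139.0 ((287.0, 140.0), (76.0, 56.0), 90.0) world [ 0.4819 -0.2809  0.003 ] tool [0.0478 0.0033 0.1936] [np.float64(0.05342682417189064), np.float64(0.07312302303573652)] -1.3702631368362916
```

View pics/w6.png

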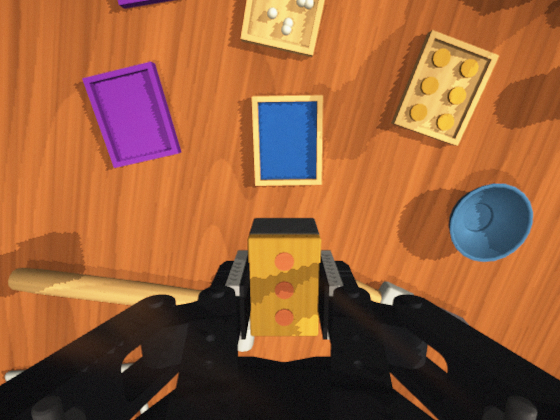

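The tray's blue floor is at (287,140), nearly aligned, with the purple decoys and other trays clear of it. The die is held squarely, brass up, centred on column 285.

```bash
python3 - <<'E'
from h import *
n=np.load("w6.npz"); P=(n["R"],n["p"]); im=cv2.imread("pics/w6.png")[:,:,::-1].copy()
def rect(c,z):
    q=np.array([(plane(ray("wrist",p,P),z)-P[1])@P[0] for p in c.reshape(-1,2)])[:,:2]; return cv2.minAreaRect((q*1000).astype(np.float32))
t=blobs(im,(100,130,40),(125,255,255),(230,80,340,200),500)[0]; print("tray",rect(t[3],.003))
for b in blobs(im,(10,100,60),(35,255,255),(245,225,325,345),800)[:3]: print("die",b[2],rect(b[3],P[1][2]+.0103))
E
```

```text
tray ((47.88888168334961, 3.495708465576172), (54.73092269897461, 73.33153533935547), 88.6297378540039)
die ((284.5, 284.5), (119.0, 79.0), 90.0) ((-1.2808876037597656, 1.173722267150879), (32.66938400268555, 56.30729293823242), 88.6209945678711)
```

>>> move_arm --deltas '[[[0.03,0.002,0,-0.01,1],[0.061,0.004,0.01,-0.01,1],[0.061,0.004,0.05,-0.01,1],[0.061,0.004,0.1,-0.01,1],[0.061,0.004,0.145,-0.01,1],[0.061,0.004,0.18,-0.01,1],[0.061,0.004,0.194,-0.01,1],[0.061,0.004,0.194,-0.01,1],[0.061,0.004,0.194,-0.01,1]]]'

```text
clock: 20.35
position: [0.4835, -0.282, 0.0436]
ee_rot: [0.001, 0.615, 0.789, 0.0]
contact_force: [-0.2, -0.4, -2.0]
width: 0.0285
gripper_force: 59.7
```

```bash
python3 st.py; python3 tray.py w7
```

```text
20.35 [-0.6525  0.4298  1.8119  0.0002  0.8979 -0.8992] [ 0.4835 -0.282   0.0436] 0.028502710404312338 [-0.2207 -0.3779 -2.0151] 59.667008221149445
H tool [ 0.5679  0.1725 -0.1049] yaw out -92.7561037746634 yaw x 104.12682399065264
4674.0 ((282.0, 218.0), (78.0, 102.0), 90.0) world [ 0.4795 -0.2691  0.003 ] tool [ 0.0136 -0.0007  0.0406] [np.float64(0.05532913779809243), np.float64(0.045686354407390606)] -89.94336792221189
```

View pics/w7.png

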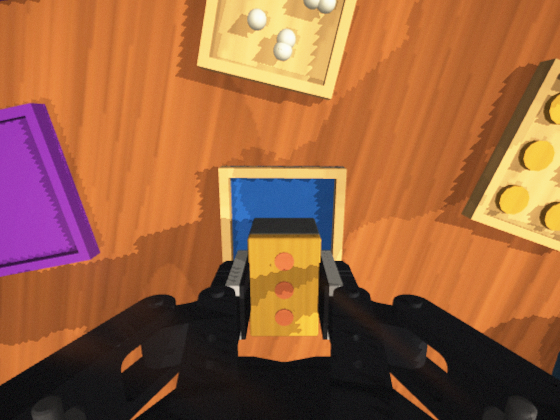

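The die is over the tray and centred between its walls: the blue floor runs from column 232 to 334, with the die at column 285. I lower it slowly.

>>> move_arm --deltas '[[[0,-0.001,0.005,0,1],[0,-0.001,0.01,0,1],[0,-0.001,0.015,0,1],[0,-0.001,0.019,0,1],[0,-0.001,0.022,0,1],[0,-0.001,0.022,0,1]]]'

```text
clock: 21.0
position: [0.4813, -0.2822, 0.0244]
ee_rot: [-0.001, 0.615, 0.788, 0.0]
contact_force: [-0.1, 0.1, -2.5]
width: 0.0287
gripper_force: 59.7
```

>>> move_arm --deltas '[[[0,0,0.001,0,1],[0,0,0.0015,0,1],[0,0,0.0015,0,1]]]'

```text
clock: 21.3
position: [0.4817, -0.2824, 0.0237]
ee_rot: [0.0, 0.615, 0.788, 0.0]
contact_force: [-0.4, -0.2, -2.6]
width: 0.0284
gripper_force: 59.7
```

>>> move_arm --deltas '[[[0,0,0.001,0,1],[0,0,0.002,0,1],[0,0,0.002,0,1]]]'

```text
clock: 21.6
position: [0.4818, -0.2825, 0.0228]
ee_rot: [0.0, 0.615, 0.788, 0.0]
contact_force: [-0.5, 1.4, 3.2]
width: 0.0288
gripper_force: 60.4
```

It is resting on the floor: the force went from −2.6 to +3.2 N. I release partway and lift.

>>> move_arm --deltas '[[[0,0,0,0,0.2],[0,0,0,0,0],[0,0,0,0,0],[0,0,0,0,0],[0,0,-0.015,0,0],[0,0,-0.04,0,0],[0,0,-0.08,0,0],[0,0,-0.13,0,0],[0,0,-0.18,0,0],[-0.05,0,-0.19,0,0],[-0.05,0,-0.19,0,0]]]'

```text
clock: 22.7
position: [0.4941, -0.3263, 0.1781]
ee_rot: [0.006, 0.616, 0.788, -0.001]
contact_force: [-0.6, 0.0, 0.4]
width: 0.0428
gripper_force: 0.0
```

```bash
python3 - <<'E'
from h import *
im,P=look("wrist","w8"); t,_=look("top","top1")
h=cv2.cvtColor(im,cv2.COLOR_RGB2HSV)
def rect(c,z):
    q=np.array([plane(ray("wrist",p,P),z) for p in c.reshape(-1,2)])[:,:2]; return cv2.minAreaRect((q*1000).astype(np.float32))
tb=blobs(im,(100,130,40),(125,255,255),None,300)[:1]; print([rect(b[3],.003) for b in tb])
s=blobs(t,(0,140,80),(6,255,255),(120,190,200,260),8); print([(x[1],plane(ray("top",x[1]),.16)) for x in s])
cv2.imwrite("pics/fin.png",np.hstack([cv2.resize(im[40:300,160:420],(400,400)),cv2.resize(t[150:290,120:400],(400,200)).repeat(2,0)])[:,:,::-1])
E
```

```text
[((482.36688232421875, -280.8050537109375), (55.477577209472656, 72.65377807617188), 13.851093292236328)]
[(array([156.8803, 216.0171]), array([0.5623, 0.2906, 0.16  ]))]
```

View pics/fin.png

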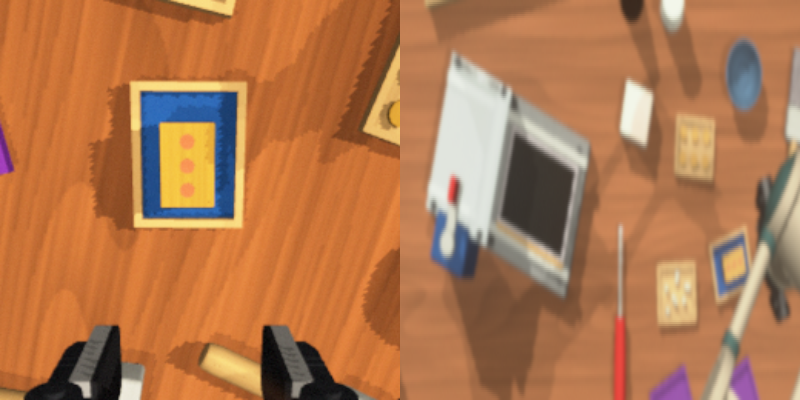

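The die lies flat in the blue tray, brass up and lengthwise. The bed is fully out and the bystanders are undisturbed, so I hand in.

```bash
python3 -c "from rig import manip; print(manip.sign_off())"
```

```text
the job is handed in; nothing more can be done
None
```

I turned the crank clockwise to its stop with the bed fully out, set the die flat in the blue tray (brass face up, long side along the tray's), and handed the job in at about 23 s; no verdict came back.

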